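# Clamp a food tin in the worktop quick-release vise

## Robot

A 6-joint arm with a two-finger parallel gripper is mounted at the origin on a cart in front of the work surface, level with it; the furniture and walls round the work are solid. World frame = base frame: x ahead of the robot, y to its left, z up, the work surface at z = 0. Lengths are in mm, angles in rad, forces in N, time in s.
With the tool pointing down it reaches from about 275 to 1000 mm from the base axis. Payload 8.4 kg.
Tool frame: the origin (TCP) lies on the mounting face of the last link; the fingertips stand 173 mm ahead of it and the grasp point (between the pads) lies 155 mm ahead of it; z points along the fingers, y is the line along which they close (so a half turn about z gives the same grasp; the last joint's range is limited). The gripper opens to 85 mm and grips with 20 to 120 N. Pads are 22 mm wide; open, the fingers measure 114 mm over their backs; the gripper's body (76 mm by 85 mm) begins 54 mm behind the grasp point. The pads swing forward as they close: fully open they stand 13 mm farther back than shut.
Start: joints at [-1.164, 0.353, 1.633, -0, 1.155, -0.002], TCP at [248.442, -573.503, 404.681] pointing down, gripper open.
Joint ranges: [-2.63, 2.63], [-0.92, 2.1], [0.06, 2.66], [-1.3, 4.44], [0, 2.69], [-3.02, 3.02]. Speed limits (rad/s): [2.22, 2.22, 2.79, 3.14, 3.14, 3.14].

## Interface

Orientations are given as [roll, pitch, yaw] about the fixed x, y, z axes, in that order (R = Rz(yaw) Ry(pitch) Rx(roll)).
In Python, from rig import r gives the robot as it stands.
- The arm moves only by the tool apply_moves, never from a script. Its argument "deltas" is a list of rows, each an object with "claw": the gripper command: -1 is fully open, 1 is shut, values between are in proportion; "delta_pos": the shift along the tool's x, y, z in cm, a list of three; "yaw": the turn about the tool's z in rad. In form: [{"claw": claw, "delta_pos": [tx, ty, tz], "yaw": yaw}, ...]. A call has 1 to 8 rows; each row shifts and turns the commanded pose from where the row before left it, along the tool's axes as they then stand; what a row does not reach is not made up. A row lasts 1/8 s, in which the tool goes at most 62.5 mm and 10.7 degrees, less where a joint would pass 70% of its speed; a pose out of reach is approached as far as the arm can. A call with a gripper value outside its range is refused whole. The fingers move at their own pace and stop on an object; "grip_force" is the grip in N (left out, the last holds). Time passes only in rows, so rows that do not move let the fingers close. It gives the time, the measured TCP pose, the force, the opening and the grip force at its end, in the units of the state.
- r.sense(): the state, without advancing time (a new reading comes with each control period).
- r.grab_frame(name): name is "side" or "top" or "wrist"; returns a dict with "img" (420x560x3 uint8, blue, green, red), "z_map" (420x560 float32, mm along the optical axis (not along the pixel's ray), 0 where there is no reading), "fx", "fy", "cx", "cy" (pixels), "eye" and "rotation" of the camera in the world; the wrist camera has in their place "T_tool_cam" (4x4, takes a point from camera to tool coordinates, whose origin is the TCP and whose axes are the flange's). Camera axes: x right, y up, looking along -z (the intrinsics and any distortion apply to the point x, -y, -z); pixel columns grow to the right and rows downward; lengths in mm; the calibration is good to about 2 mm. A picture is of the moment at which its call begins: read the wrist's pose just before it.
- r.sign_off(): hands the job in; it is judged then, once.
The state is a dict: "clock": time; "qpos": joint angles; "qvel": joint speeds; "joint_efforts": joint torques, N m; "eef_pos": TCP position; "tcp_rot": TCP orientation; "contact_force": force on the tool from outside, world axes, zero at the start; "wrist_torque": the same for the moment, N m; "opening": opening from 0.0 (shut) to 1.0 (fully open); "grasp_force": force on a finger pad.
Only numpy, scipy, OpenCV 4.12 (cv2) and the standard library are available. Lean on these libraries where they do the work, as an engineer would, in place of code of your own. Each camera call takes 0.05 s, during which the arm holds its last target. There are 200 camera calls.

## Task

Clamp the food tin in the worktop vise: squeeze the release lever against the thumb post, slide the carriage until its jaw stands just up to the tin and the tin rests against the fixed jaw, and let go of the lever before screwing. Then turn the crank clockwise (from behind) until the tin is held firmly, with about 18 newtons, without crushing it. Leave the tin standing upright, the lever's tooth caught in the rack, and the things around it where they are.

Things in the scene. Friction and masses are not known exactly. Their poses are not given: they have to be found in the camera images.
- vise: Fixed quick-release vise on a light wooden board 340 x 110 x 14 mm. Origin: centre of the board's underside. +x runs along the slide from the crank end to the fixed jaw, z up; +y is the crank's start side, the release lever is on -y. A steel rail (top 34 mm up) has a rack of square teeth, pitch 6 mm. Tin stands on an aluminium bed 90 mm wide, top 34 mm up; fixed jaw 80 mm wide, top 94 mm up.
- fixed_face (a point): Point in the middle of the fixed jaw's flat rubber face (70 mm up), at vise x = 130 mm. Axes as the vise's.
- carriage (a joint): Sliding carriage (44 x 46 mm, top 82 mm up), m, 0 to 0.09, growing to the fixed jaw. A lever tooth locks it to the rack; lever pressed, it slides at 1 to 2 N. Let go, the tooth may land on top of a rack tooth: a few newtons of back push (as the screw gives) then slide the carriage back, 6 mm at most with all play, until it catches.
- thumb_post (a point): Middle of the outer (+y) face of the fixed thumb post on the carriage: a dark plate 26 mm long (x), 8 mm thick, from 82 to 121 mm up; this point is 100 mm up. Axes as the vise's.
- lever (a joint): Release lever angle, rad: 0 tooth fully in the rack, 0.22 fully pressed towards the post. The tooth is clear of the rack from 0.12. A reading above 0.05 when let go means the tooth stands on a rack tooth.
- lever_pad (a point): Middle of the outer (-y) face of the release lever, an aluminium paddle 26 mm long (x), 6 thick, 100 mm up, top 121 mm up, opposite the thumb post. Over the outer faces of post and paddle: about 54 mm released, 44 mm fully pressed. Pressing takes 6 to 9 N here (a grip of 15 to 25 N holds it well). Squeeze across (along vise y) from above.
- crank (a joint): Crank angle, rad, 0 (wound back) to 2.1, growing clockwise as seen from behind the crank looking along vise +x. It moves the jaw 8 mm per rad towards the fixed jaw. At 0 the arm leans 60 degrees (1.05 rad) from upright to vise +y; it passes upright at 1.05 and then leans to -y. It stays where it is left.
- crank_axis (a point): Point on the crank's turning axis (parallel to vise x), 70 mm up, 89 mm behind (-x of) the thumb post and lever, in the plane of the crank_grip point. Vise axes while the crank stands at 0.
- tin: Closed food tin, 57 mm in diameter, 72 mm tall, standing on the vise's bed between the jaws, loose; origin at the centre of its underside, z up.
- roll_tape: Bystander: roll of masking tape lying flat, 104 mm across, 25 high.
- dish: Bystander: small glass dish, 69 mm across, 38 high, beside the vise.
- shaker: Bystander: small shaker, 44 mm across, 90 high, beside the vise.
- tumbler_glass: Bystander: upside-down drinking glass, 66 mm across, 85 high, beyond the fixed jaw.
- pad: Rubber face of the moving jaw, 46 wide x 36 high mm; origin in the middle of the flat face that meets the tin, 70 mm up. Vise axes. It is backed by a stiff spring of 16 N per mm, so with the play of the parts 0.1 rad of the crank adds about 6 to 10 N once it bears on the tin.
- crank_grip (a point): Middle of the crank's black grip, a freely spinning barrel 18 mm in diameter, 32 long, lying along vise x on the far (-x) side of the crank arm, 42 mm from the axis. Pinch it across (along vise y) from above and lead it round the arc. Turning the free screw takes about 6 N at the grip; each newton of hold on the tin adds 0.19 N, so 18 N adds about 3.5 N.
Mind the look-alikes: they are no part of the job. Leave any blue or turquoise look-alike of the tin alone.

How it is judged:
By the outcome, as a careful person would: the job done as asked, in the order asked, and still so for the second after the job is handed in, with the robot touching nothing.
It also fails if it takes over 58 s, if anything falls off the work surface, if the arm or the gripper's body presses on something with over 40 N, if the wrist force passes 120 N, or if a joint passes its speed limit or range.

## Working session

There is one attempt and no reset: what is moved stays moved. The work goes in short steps, Python scripts to look and compute and a tool call to move; the robot and the scene stay as the last step left them, time stands still between calls to the robot, and variables do not carry over. Pictures are saved under pics/ and viewed, at most 10 in all, crops included, and the job is handed in when it is done.

Besides the shell and the picture viewer there is one more tool, called after "Request:" by a JSON object that holds its "name" and its "arguments". apply_moves: Moves the arm, as the interface text tells. Its arguments: {"type":"object","properties":{"deltas":{"type":"array"},"grip_force":{"type":"number"}},"required":["deltas"]}

```bash
mkdir -p pics; ls; python3 - <<'E'
from rig import r
import cv2,numpy as np,pickle
s=r.sense();print({k:np.round(v,3).tolist() for k,v in s.items()})
ims=[]
for n in("side","top"):
    f=r.grab_frame(n);pickle.dump(f,open(f"{n}0.pkl","wb"))
    print(n,f["eye"],f["rotation"],f["fx"],f["fy"],f["cx"],f["cy"],[k for k in f])
    cv2.imwrite(f"pics/{n}0.png",f["img"])
E
```

```text
pics
{'clock': 0.0, 'qpos': [-1.164, 0.354, 1.634, -0.0, 1.155, -0.002], 'qvel': [0.0, 0.002, 0.0, -0.002, 0.0, 0.0], 'joint_efforts': [-0.002, -60.525, -34.207, 0.0, 0.01, 0.0], 'eef_pos': [248.332, -573.281, 403.964], 'tcp_rot': [-3.14, 0.0, 0.409], 'contact_force': [-0.274, -0.597, 0.525], 'wrist_torque': [-0.001, -0.003, 0.031], 'grasp_force': 0.0, 'opening': 1.001}
side [225.63877312 694.85641573 586.99893445] [ 0.9570228  -0.00781761 -2.7347719 ] 412.2859953257053 412.2859953257053 274.81114582043455 216.77062195572492 ['img', 'z_map', 'fx', 'fy', 'cx', 'cy', 'eye', 'rotation']
top [370.70087439  60.69665249 988.97755188] [ 0.1460744  -0.0208917  -1.58004683] 392.4867568714214 392.4867568714214 282.76707718616325 210.1423620661277 ['img', 'z_map', 'fx', 'fy', 'cx', 'cy', 'eye', 'rotation']
```

View pics/top0.png

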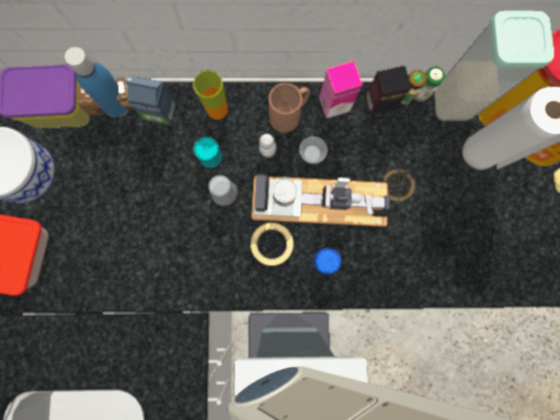

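View pics/side0.png

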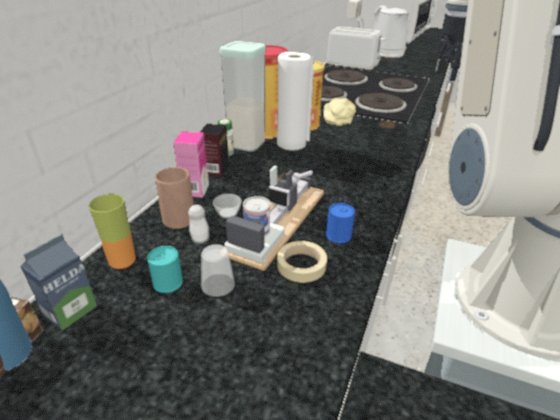

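The top view shows the vise at about (320,202), with the fixed jaw left at (261,193), the silver/pink tin at (284,190) and the crank end right at (385,202). Vise +x is therefore about world +y. The turquoise tin (207,150) and blue tin (327,261) are the look-alikes. The tin between the jaws on the bed is the one meant, and a crop will confirm it.

```bash
cat > h.py <<'E'
import numpy as np,cv2,pickle
from scipy.spatial.transform import Rotation as R
def pts(f,T=None):
    """world points HxWx3; T: 4x4 camera->world (wrist)"""
    z=f["z_map"];v,u=np.mgrid[:z.shape[0],:z.shape[1]]
    P=np.stack([(u-f["cx"])/f["fx"]*z,-(v-f["cy"])/f["fy"]*z,-z],-1)
    if T is None: M=R.from_euler("xyz",f["rotation"]).as_matrix();t=np.array(f["eye"])
    else: M,t=T[:3,:3],T[:3,3]
    W=P@M.T+t;W[z==0]=np.nan
    return W
def wristT(s,f):
    A=np.eye(4);A[:3,:3]=R.from_euler("xyz",s["tcp_rot"]).as_matrix();A[:3,3]=s["eef_pos"]
    return A@np.array(f["T_tool_cam"])
E
python3 - <<'E'
from h import *
f=pickle.load(open("top0.pkl","rb"));W=pts(f)
im=f["img"]
cv2.imwrite("pics/crop0.png",cv2.resize(im[165:240,240:410],None,fx=4.6,fy=4.6,interpolation=cv2.INTER_CUBIC))
for n,(u,v) in dict(tin=(284,190),jaw=(261,193),brdBR=(386,222),brdTR=(386,184),brdBL=(254,218),carr=(341,198),post=(341,205),lever=(343,183),counter=(330,280),rightend=(385,202)).items(): print(n,np.round(W[v,u]))
# board: points with z 8..20 near, wooden colour
hsv=cv2.cvtColor(im,cv2.COLOR_BGR2HSV)
m=(W[...,2]>5)&(W[...,2]<24)&(hsv[...,1]>90)
m[:,:245]=0;m[:,395:]=0;m[:170]=0;m[235:]=0
m=cv2.morphologyEx(m.astype('uint8'),cv2.MORPH_OPEN,np.ones((2,2)))
print(m.sum());n,l,st,c=cv2.connectedComponentsWithStats(m)
print(st)
p=W[(m>0)][:,:2]
sel=p[(p[:,0]>250)]
(c,sz,a)=cv2.minAreaRect(sel.astype('float32'));print(c,sz,a)
E
```

```text
tin [548.  38. 101.]
jaw [543.  91.  91.]
brdBR [ 484. -225.   -3.]
brdTR [ 580. -225.   14.]
brdBL [494. 111.  15.]
carr [526. -91. 119.]
post [515. -97.  81.]
lever [564. -99. 102.]
counter [340. -78.  -3.]
rightend [ 528. -212.   43.]
2239
[[     0      0    560    420 232961]
 [   255    179      2      4      8]
 [   303    180     34     14    317]
 [   348    183     40     15    428]
 [   254    192      2      7     14]
 [   253    206    134     21   1405]
 [   253    208      2      2      4]
 [   274    226      2      3      6]
 [   256    229      7      7     26]
 [   278    228      2      2      4]
 [   282    228      5      7     23]
 [   288    234      2      2      4]]
(520.164794921875, -58.90428161621094) (345.3359069824219, 142.23382568359375) 88.9625244140625
```

View pics/crop0.png

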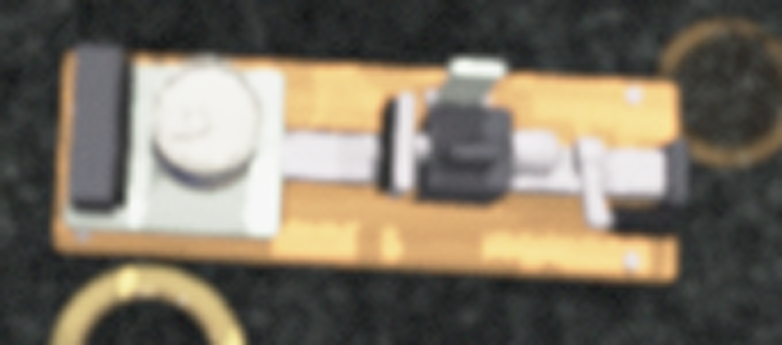

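The crop confirms it: on the bed, between the dark fixed jaw (100,125) and the carriage (460,150), stands the one pale tin (205,120). The lever paddle is at the top (475,70), the crank arm at (593,185) and its black grip at (640,215). Next I'll move above the vise with the tool x axis along vise x.

```bash
cat >> h.py <<'E'
def plan(s,P1,yaw1,n):
    """rows in tool axes (cm, rad) for tool pointing down"""
    p=np.array(s["eef_pos"]);y=s["tcp_rot"][2];P1=np.array(P1,float)
    d=(P1-p)/n;dy=(yaw1-y)/n
    for i in range(n):
        c,sn=np.cos(y),np.sin(y)
        print(np.round([(c*d[0]+sn*d[1])/10,(sn*d[0]-c*d[1])/10,-d[2]/10,-dy],3).tolist())
        y+=dy
E
python3 - <<'E'
from h import *; from rig import r
s=r.sense();plan(s,[500,-85,400],1.535,10)
f=r.grab_frame("wrist");print(np.round(f["T_tool_cam"],3),f["fx"])
E
```

```text
[4.25, -3.481, 0.04, -0.113]
[4.614, -2.981, 0.04, -0.113]
[4.92, -2.444, 0.04, -0.113]
[5.164, -1.875, 0.04, -0.113]
[5.342, -1.283, 0.04, -0.113]
[5.452, -0.674, 0.04, -0.113]
[5.493, -0.057, 0.04, -0.113]
[5.465, 0.56, 0.04, -0.113]
[5.367, 1.171, 0.04, -0.113]
[5.202, 1.767, 0.04, -0.113]
[[ 1.0000e-03  9.5100e-01  3.0800e-01  7.9298e+01]
 [ 1.0000e+00 -0.0000e+00 -1.0000e-03 -3.6500e-01]
 [-1.0000e-03  3.0800e-01 -9.5100e-01  2.9876e+01]
 [ 0.0000e+00  0.0000e+00  0.0000e+00  1.0000e+00]] 342.2336548861142
```

Request:
{"name": "apply_moves", "arguments": {"deltas": [{"claw": -1, "delta_pos": [4.25, -3.5, 0], "yaw": -0.113}, {"claw": -1, "delta_pos": [4.6, -3.0, 0], "yaw": -0.113}, {"claw": -1, "delta_pos": [4.9, -2.45, 0], "yaw": -0.113}, {"claw": -1, "delta_pos": [5.15, -1.9, 0], "yaw": -0.113}, {"claw": -1, "delta_pos": [5.35, -1.3, 0], "yaw": -0.113}, {"claw": -1, "delta_pos": [5.45, -0.7, 0], "yaw": -0.113}, {"claw": -1, "delta_pos": [5.5, -0.05, 0], "yaw": -0.113}, {"claw": -1, "delta_pos": [5.45, 0.55, 0], "yaw": -0.113}]}}

```text
clock: 1.15
eef_pos: [448.6, -180.4, 404.7]
tcp_rot: [3.141, 0.0, 1.316]
contact_force: [0.3, 0.1, -0.1]
opening: 0.998
grasp_force: 0.0
```

Request:
{"name": "apply_moves", "arguments": {"deltas": [{"claw": -1, "delta_pos": [5.35, 1.2, 0], "yaw": -0.113}, {"claw": -1, "delta_pos": [5.2, 1.75, 0], "yaw": -0.113}, {"claw": -1, "delta_pos": [0, 0, 0], "yaw": 0}, {"claw": -1, "delta_pos": [0, 0, 0], "yaw": 0}]}}

```text
clock: 1.65
eef_pos: [498.0, -84.4, 404.4]
tcp_rot: [-3.141, 0.0, 1.539]
contact_force: [-0.1, -0.3, -0.7]
opening: 0.995
grasp_force: 0.0
```

```bash
python3 - <<'E'
from h import *; from rig import r
s=r.sense();f=r.grab_frame("wrist");pickle.dump((s,f),open("w1.pkl","wb"))
print(s["clock"],s["eef_pos"],s["tcp_rot"],s["contact_force"])
cv2.imwrite("pics/w1.png",f["img"])
W=pts(f,wristT(s,f));np.save("W1.npy",W)
E
```

```text
1.65 [497.9722831  -84.40433939 404.39867526] [-3.14074860e+00  2.38836150e-04  1.53907774e+00] [-0.06308073 -0.31838261 -0.69039689]
```

View pics/w1.png

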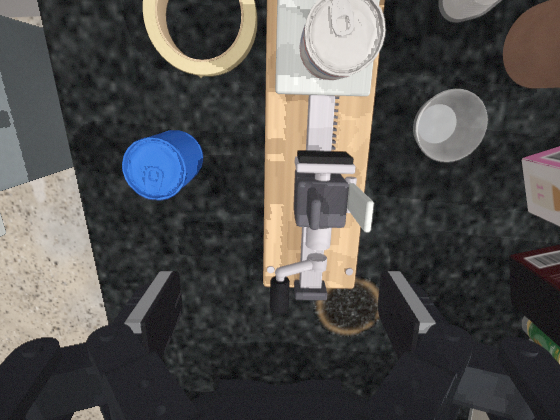

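The wrist view shows the tin (345,38), the carriage (322,195) with the dark post on it, the lever paddle (360,205), the crank arm (298,268) and the black grip (280,297). I'll measure these now.

```bash
python3 - <<'E'
from h import *
s,f=pickle.load(open("w1.pkl","rb"));W=np.load("W1.npy");im=f["img"]
hsv=cv2.cvtColor(im,cv2.COLOR_BGR2HSV)
# board edges: per row extents of wooden mask at board height
m=(abs(W[...,2]-14)<7)&(hsv[...,1]>60)&(hsv[...,0]<25)
L=[];Rr=[]
for v in range(100,270,5):
    u=np.where(m[v,250:390])[0]+250
    if len(u): L.append(W[v,u[0]]);Rr.append(W[v,u[-1]])
L=np.array(L);Rr=np.array(Rr)
pl=np.polyfit(L[:,1],L[:,0],1);pr=np.polyfit(Rr[:,1],Rr[:,0],1);print(pl,pr,np.median(L[:,2]))
b=np.where(m);P=W[b];P=P[(P[:,1]<-150)];print("board end y",np.percentile(P[:,1],[0.5,2]))
def blob(n,v0,v1,u0,u1,z0,z1):
    A=W[v0:v1,u0:u1].reshape(-1,3);A=A[(A[:,2]>z0)&(A[:,2]<z1)]
    print(n,len(A),"min",np.round(np.percentile(A,2,0),1),"med",np.round(np.median(A,0),1),"max",np.round(np.percentile(A,98,0),1))
blob("lever top",160,240,335,390,108,130)
blob("post top",150,240,290,335,108,130)
blob("carr top",150,240,290,335,76,90)
blob("jawpad",145,180,290,360,76,100)
blob("grip",275,320,265,295,70,130)
blob("arm",255,285,272,312,60,130)
blob("tin top",0,85,295,390,95,115)
blob("bed",60,95,270,380,28,40)
E
```

```text
[5.80394498e-02 4.86495047e+02] [1.20814454e-01 5.91505851e+02] 12.35553667827105
board end y [-281.95596354 -222.35984957]
lever top 385 min [ 563.4 -108.2  108.9] med [565.5 -95.  120.9] max [569.8 -83.7 123. ]
post top 365 min [ 521.3 -105.4  109.5] med [524.8 -91.9 121.1] max [529.5 -81.3 122.9]
carr top 2133 min [ 513.  -130.7   76.8] med [533.  -90.2  82.7] max [546.  -53.1  89.7]
jawpad 1147 min [514.2 -74.2  76.8] med [536.8 -60.2  89.5] max [559.9 -52.8  92. ]
grip 688 min [ 486.  -196.    91.4] med [ 494.8 -177.    99.8] max [ 503.1 -160.9  102.4]
arm 558 min [ 489.4 -167.3   73.1] med [ 504.1 -158.2   91.3] max [ 525.8 -153.7  100.2]
tin top 5158 min [521.9  10.9 101.5] med [547.6  35.8 103.7] max [573.5  56.4 107.2]
bed 2331 min [498.2  -4.2  32.7] med [531.    6.7  34.8] max [584.6  25.4  36.6]
```

```bash
python3 - <<'E'
from h import *
def fit(a,b):
    k=np.ones(len(a),bool)
    for _ in range(6):
        p=np.polyfit(a[k],b[k],1);e=abs(np.polyval(p,a)-b);k=e<max(1.2,2*np.median(e[k]))
    return np.round(p,4),k.sum()
s,f=pickle.load(open("w1.pkl","rb"));W=np.load("W1.npy")
def edges(W,lo,hi,zt,x0,x1,y0,y1,ax):
    # bin points at height zt by y and take min/max x
    A=W.reshape(-1,3);A=A[(A[:,2]>zt-lo)&(A[:,2]<zt+hi)&(A[:,0]>x0)&(A[:,0]<x1)&(A[:,1]>y0)&(A[:,1]<y1)]
    q=np.arange(y0,y1,4.);mi=[];ma=[];c=[]
    for a in q:
        B=A[(A[:,1]>=a)&(A[:,1]<a+4)]
        if len(B)>8: c.append(a+2);mi.append(B[:,0].min());ma.append(B[:,0].max())
    return fit(np.array(c),np.array(mi)),fit(np.array(c),np.array(ma)),len(c)
print("wrist board",edges(W,4,4,14,460,610,-220,20,0))
t=pickle.load(open("top0.pkl","rb"));Wt=pts(t)
print("top board",edges(Wt,5,5,14,460,610,-220,100,0))
print("bed wrist",edges(W,3,3,34.5,470,610,-10,60,0))
print("rail wrist",edges(W,4,3,34,515,555,-45,-8,0))
# jaw (moving) front face line: max y vs x for z>70
A=W.reshape(-1,3)
for n,z0,z1,x0,x1,y0,y1 in(("movjaw",75,100,510,562,-80,-40),("fixjaw top",85,100,480,610,60,125)):
  for nm,Q in(("w",A),("t",Wt.reshape(-1,3))):
    B=Q[(Q[:,2]>z0)&(Q[:,2]<z1)&(Q[:,0]>x0)&(Q[:,0]<x1)&(Q[:,1]>y0)&(Q[:,1]<y1)]
    if len(B)<20: continue
    q=np.arange(x0,x1,4.);c=[];ma=[];mi=[]
    for a in q:
        D=B[(B[:,0]>=a)&(B[:,0]<a+4)]
        if len(D)>3:c.append(a+2);ma.append(D[:,1].max());mi.append(D[:,1].min())
    print(n,nm,"maxy",fit(np.array(c),np.array(ma)),"miny",fit(np.array(c),np.array(mi)),min(c),max(c))
T=A[(A[:,2]>97)&(A[:,2]<112)&(A[:,1]>0)&(A[:,0]>500)&(A[:,0]<600)]
print("tin",cv2.minEnclosingCircle(T[:,:2].astype('float32')),len(T))
for nm,z0,x0,x1 in(("lever",112,552,585),("post",112,510,540)):
    B=A[(A[:,2]>z0)&(A[:,0]>x0)&(A[:,0]<x1)&(A[:,1]>-120)&(A[:,1]<-70)&(A[:,2]<126)]
    print(nm,cv2.minAreaRect(B[:,:2].astype('float32')),B[:,:2].mean(0),len(B))
E
```

```text
wrist board ((array([5.880000e-02, 4.865416e+02]), np.int64(60)), (array([6.08000e-02, 5.95722e+02]), np.int64(51)), 60)
top board ((array([5.570000e-02, 4.865158e+02]), np.int64(52)), (array([6.000000e-02, 5.938457e+02]), np.int64(45)), 67)
bed wrist ((array([6.000000e-02, 4.964064e+02]), np.int64(16)), (array([ -1.1602, 585.7122]), np.int64(11)), 18)
rail wrist ((array([6.290000e-02, 5.292975e+02]), np.int64(10)), (array([1.000000e-04, 5.544189e+02]), np.int64(10)), 10)
movjaw w maxy (array([ -0.0587, -21.9338]), np.int64(12)) miny (array([-4.2000e-03, -7.7508e+01]), np.int64(12)) 512.0 560.0
movjaw t maxy (array([ -0.0384, -33.4931]), np.int64(12)) miny (array([-2.92000e-02, -6.29786e+01]), np.int64(12)) 512.0 560.0
fixjaw top t maxy (array([-7.150000e-02,  1.438863e+02]), np.int64(17)) miny (array([-4.930000e-02,  1.028103e+02]), np.int64(13)) 506.0 586.0
tin ((547.7449951171875, 36.34260940551758), 28.801830291748047) 5139
lever ((567.0625610351562, -96.16719055175781), (25.73098373413086, 6.4271440505981445), 86.26187896728516) [566.19865762 -95.37149338] 330
post ((525.5276489257812, -93.50756072998047), (25.14112663269043, 8.0629243850708), 86.93985748291016) [525.15733962 -92.66951032] 344
```

Measured poses, all at plausible heights:
- **Vise:** yaw 1.512, centreline x = 541.1 + 0.0595·y.
- **Post and lever:** post top centre at (525.5,-93.5), lever at (567,-96), both at z 121.
- **Jaw gap:** fixed face at y≈76, moving face at y≈-53.5.
- **Tin:** centre at (547.7,36.3).

The carriage therefore has about 72 mm to slide. I'll descend over the post and lever.

Request:
{"name": "apply_moves", "arguments": {"deltas": [{"claw": -1, "delta_pos": [-0.9, 4.6, 0], "yaw": 0.027}, {"claw": -1, "delta_pos": [0, 0, 4], "yaw": 0}, {"claw": -1, "delta_pos": [0, 0, 4], "yaw": 0}, {"claw": -1, "delta_pos": [0, 0, 3], "yaw": 0}, {"claw": -1, "delta_pos": [0, 0, 2], "yaw": 0}, {"claw": -1, "delta_pos": [0, 0, 1.1], "yaw": 0}, {"claw": -1, "delta_pos": [0, 0, 0], "yaw": 0}]}}

```text
clock: 2.58
eef_pos: [543.5, -95.7, 263.3]
tcp_rot: [-3.14, -0.0, 1.51]
contact_force: [-0.1, -0.0, -0.4]
opening: 1.0
grasp_force: 0.0
```

```bash
python3 - <<'E'
from h import *; from rig import r
s=r.sense();f=r.grab_frame("wrist");pickle.dump((s,f),open("w2.pkl","wb"))
cv2.imwrite("pics/w2.png",f["img"])
W=pts(f,wristT(s,f));A=W.reshape(-1,3)
for nm,z0,x0,x1 in(("lever",112,552,585),("post",112,510,540)):
    B=A[(A[:,2]>z0)&(A[:,0]>x0)&(A[:,0]<x1)&(A[:,1]>-120)&(A[:,1]<-70)&(A[:,2]<126)]
    print(nm,len(B),cv2.minAreaRect(B[:,:2].astype('float32')) if len(B) else 0)
E
```

```text
lever 1246 ((567.1359252929688, -96.11865234375), (26.191387176513672, 6.698562145233154), 87.09825897216797)
post 1417 ((525.6117553710938, -93.5805892944336), (26.204797744750977, 8.313980102539062), 86.1983642578125)
```

View pics/w2.png

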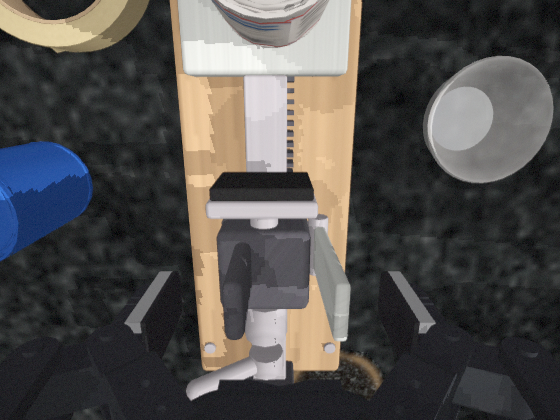

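The fingers straddle the post (237,285) and the paddle (335,285). Now squeezing.

Request:
{"name": "apply_moves", "arguments": {"deltas": [{"claw": 1, "delta_pos": [0, 0, 0], "yaw": 0}, {"claw": 1, "delta_pos": [0, 0, 0], "yaw": 0}, {"claw": 1, "delta_pos": [0, 0, 0], "yaw": 0}, {"claw": 1, "delta_pos": [0, 0, 0], "yaw": 0}, {"claw": 1, "delta_pos": [0, 0, 0], "yaw": 0}, {"claw": 1, "delta_pos": [0, 0, 0], "yaw": 0}], "grip_force": 22}}

```text
clock: 3.38
eef_pos: [542.6, -94.9, 265.0]
tcp_rot: [-3.138, 0.0, 1.512]
contact_force: [-11.4, 0.3, 20.1]
opening: 0.479
grasp_force: 20.8
```

Request:
{"name": "apply_moves", "arguments": {"deltas": [{"claw": 1, "delta_pos": [0, -0.1, -0.15], "yaw": 0}, {"claw": 1, "delta_pos": [0, 0, 0], "yaw": 0}]}}

```text
clock: 3.62
eef_pos: [542.2, -94.8, 265.2]
tcp_rot: [-3.14, 0.0, 1.512]
contact_force: [-6.2, -0.5, 2.6]
opening: 0.476
grasp_force: 27.6
```

Request:
{"name": "apply_moves", "arguments": {"deltas": [{"claw": 1, "delta_pos": [0.4, 0, 0], "yaw": 0}, {"claw": 1, "delta_pos": [0.4, 0, 0], "yaw": 0}, {"claw": 1, "delta_pos": [0.4, 0, 0], "yaw": 0}, {"claw": 1, "delta_pos": [0, 0, 0], "yaw": 0}]}}

```text
clock: 4.12
eef_pos: [542.9, -82.5, 265.2]
tcp_rot: [-3.14, -0.0, 1.512]
contact_force: [-4.8, 1.9, 3.1]
opening: 0.475
grasp_force: 27.8
```

Request:
{"name": "apply_moves", "arguments": {"deltas": [{"claw": 1, "delta_pos": [0.6, 0, 0], "yaw": 0}, {"claw": 1, "delta_pos": [0.6, 0, 0], "yaw": 0}, {"claw": 1, "delta_pos": [0.6, 0, 0], "yaw": 0}, {"claw": 1, "delta_pos": [0.6, 0, 0], "yaw": 0}, {"claw": 1, "delta_pos": [0.6, 0, 0], "yaw": 0}, {"claw": 1, "delta_pos": [0.6, 0, 0], "yaw": 0}, {"claw": 1, "delta_pos": [0.6, 0, 0], "yaw": 0}, {"claw": 1, "delta_pos": [0.2, 0, 0], "yaw": 0}]}}

```text
clock: 5.12
eef_pos: [545.5, -38.6, 265.2]
tcp_rot: [-3.14, 0.0, 1.512]
contact_force: [-6.2, -0.5, 3.9]
opening: 0.474
grasp_force: 27.8
```

Request:
{"name": "apply_moves", "arguments": {"deltas": [{"claw": 1, "delta_pos": [0.15, 0, 0], "yaw": 0}, {"claw": 1, "delta_pos": [0.15, 0, 0], "yaw": 0}, {"claw": 1, "delta_pos": [0.15, 0, 0], "yaw": 0}, {"claw": 1, "delta_pos": [0.15, 0, 0], "yaw": 0}, {"claw": 1, "delta_pos": [0.15, 0, 0], "yaw": 0}, {"claw": 1, "delta_pos": [0.15, 0, 0], "yaw": 0}, {"claw": 1, "delta_pos": [0, 0, 0], "yaw": 0}]}}

```text
clock: 6.0
eef_pos: [546.0, -29.9, 265.2]
tcp_rot: [-3.14, 0.0, 1.512]
contact_force: [-7.1, -1.3, 2.3]
opening: 0.473
grasp_force: 27.8
```

```bash
cat > look.py <<'E'
import sys
from h import *; from rig import r
n=sys.argv[1]
s=r.sense();f=r.grab_frame("wrist");pickle.dump((s,f),open(n+".pkl","wb"))
print(s["clock"],np.round(s["eef_pos"],1),np.round(s["contact_force"],1))
cv2.imwrite(f"pics/{n}.png",f["img"])
W=pts(f,wristT(s,f));A=W.reshape(-1,3)
T=A[(A[:,2]>98)&(A[:,2]<112)&(A[:,1]>s["eef_pos"][1]+45)&(A[:,0]>500)&(A[:,0]<600)&(A[:,1]<100)]
T=T[abs(T[:,2]-np.median(T[:,2]))<3.5]
print("tin",len(T),cv2.minEnclosingCircle(T[:,:2].astype('float32')),np.percentile(T,[1,99],0).round(1).tolist())
J=A[(A[:,2]>76)&(A[:,2]<97)&(A[:,0]>535)&(A[:,0]<555)]
print("jaw maxy hist",np.histogram(J[:,1],np.arange(-60,110,4)))
E
python3 look.py w3
```

```text
6.0 [546.  -29.9 265.2] [-7.1 -1.3  2.3]
tin 18291 ((547.8251953125, 39.421424865722656), 28.651695251464844) [[521.5, 15.9, 101.9], [574.2, 66.0, 107.1]]
jaw maxy hist (array([177, 165, 260, 274, 272, 282, 288, 290, 303, 305, 312, 465, 169,
        33, 221, 396, 293,   2,   0,   0,   0,   0,   0,   0,   0,   0,
         0,   0,   0,   0,   0,   0,   0, 368, 627, 709,   0,   0,   0,
         0,   0,   0]), array([-60, -56, -52, -48, -44, -40, -36, -32, -28, -24, -20, -16, -12,
        -8,  -4,   0,   4,   8,  12,  16,  20,  24,  28,  32,  36,  40,
        44,  48,  52,  56,  60,  64,  68,  72,  76,  80,  84,  88,  92,
        96, 100, 104, 108]))
```

View pics/w3.png

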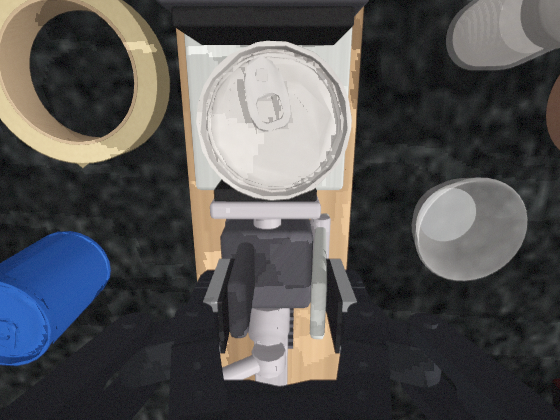

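The tin (275,120) now has the moving jaw up against it (265,200), with about 7 mm left to the fixed jaw face (265,35).

Request:
{"name": "apply_moves", "arguments": {"deltas": [{"claw": 1, "delta_pos": [0.12, 0, 0], "yaw": 0}, {"claw": 1, "delta_pos": [0.12, 0, 0], "yaw": 0}, {"claw": 1, "delta_pos": [0.12, 0, 0], "yaw": 0}, {"claw": 1, "delta_pos": [0.12, 0, 0], "yaw": 0}, {"claw": 1, "delta_pos": [0, 0, 0], "yaw": 0}]}}

```text
clock: 6.68
eef_pos: [546.4, -25.2, 265.2]
tcp_rot: [-3.14, 0.0, 1.512]
contact_force: [-6.5, -0.1, 3.4]
opening: 0.471
grasp_force: 27.8
```

Request:
{"name": "apply_moves", "arguments": {"deltas": [{"claw": 1, "delta_pos": [0.1, 0, 0], "yaw": 0}, {"claw": 1, "delta_pos": [0, 0, 0], "yaw": 0}]}}

```text
clock: 6.92
eef_pos: [546.4, -24.2, 265.2]
tcp_rot: [-3.14, 0.0, 1.512]
contact_force: [-5.7, -0.8, 4.2]
opening: 0.47
grasp_force: 27.8
```

Request:
{"name": "apply_moves", "arguments": {"deltas": [{"claw": 1, "delta_pos": [0.08, 0, 0], "yaw": 0}, {"claw": 1, "delta_pos": [0, 0, 0], "yaw": 0}]}}

```text
clock: 7.18
eef_pos: [546.4, -23.4, 265.2]
tcp_rot: [-3.14, 0.0, 1.512]
contact_force: [-7.3, -1.5, 1.4]
opening: 0.473
grasp_force: 27.8
```

Request:
{"name": "apply_moves", "arguments": {"deltas": [{"claw": 1, "delta_pos": [0.08, 0, 0], "yaw": 0}, {"claw": 1, "delta_pos": [0, 0, 0], "yaw": 0}]}}

```text
clock: 7.42
eef_pos: [546.5, -22.6, 265.2]
tcp_rot: [-3.14, 0.0, 1.512]
contact_force: [-6.5, -2.0, 2.3]
opening: 0.476
grasp_force: 27.8
```

Request:
{"name": "apply_moves", "arguments": {"deltas": [{"claw": 1, "delta_pos": [0.08, 0, 0], "yaw": 0}, {"claw": 1, "delta_pos": [0, 0, 0], "yaw": 0}]}}

```text
clock: 7.68
eef_pos: [546.5, -22.2, 265.2]
tcp_rot: [-3.14, 0.001, 1.512]
contact_force: [-6.6, -5.6, 3.7]
opening: 0.477
grasp_force: 27.8
```

```bash
python3 look.py w4
```

```text
7.675 [546.5 -22.2 265.2] [-6.6 -5.6  3.7]
tin 18168 ((548.1983032226562, 46.690860748291016), 28.640766143798828) [[521.9, 23.7, 101.9], [574.8, 73.1, 107.1]]
jaw maxy hist (array([162, 165, 184, 174, 262, 275, 267, 291, 283, 294, 296, 308, 318,
       453, 150,  20, 260, 419, 185,   0,   0,   0,   0,   0,   0,   0,
         0,   0,   0,   0,   0,   0,   0,  10, 475, 776, 687, 445,   0,
         0,   0,   0]), array([-60, -56, -52, -48, -44, -40, -36, -32, -28, -24, -20, -16, -12,
        -8,  -4,   0,   4,   8,  12,  16,  20,  24,  28,  32,  36,  40,
        44,  48,  52,  56,  60,  64,  68,  72,  76,  80,  84,  88,  92,
        96, 100, 104, 108]))
```

The force jumped to 5.6 N and the tin's far edge is at y≈75, so the tin rests on the fixed jaw. I'll relax slightly and let go.

Request:
{"name": "apply_moves", "arguments": {"deltas": [{"claw": 1, "delta_pos": [-0.03, 0, 0], "yaw": 0}, {"claw": 1, "delta_pos": [0, 0, 0], "yaw": 0}, {"claw": 0.2, "delta_pos": [0, 0, 0], "yaw": 0}, {"claw": -0.2, "delta_pos": [0, 0, 0], "yaw": 0}, {"claw": -1, "delta_pos": [0, 0, 0], "yaw": 0}, {"claw": -1, "delta_pos": [0, 0, 0], "yaw": 0}, {"claw": -1, "delta_pos": [0, 0, 0], "yaw": 0}]}}

```text
clock: 8.6
eef_pos: [547.2, -22.0, 265.2]
tcp_rot: [-3.141, -0.0, 1.512]
contact_force: [0.9, 0.0, -0.3]
opening: 1.001
grasp_force: 0.0
```

Request:
{"name": "apply_moves", "arguments": {"deltas": [{"claw": -1, "delta_pos": [0, 0, -3], "yaw": 0}, {"claw": -1, "delta_pos": [0, 0, -4], "yaw": 0}, {"claw": -1, "delta_pos": [-3, 0, -3], "yaw": 0}, {"claw": -1, "delta_pos": [-6, 0, 0], "yaw": 0}, {"claw": -1, "delta_pos": [-3, 0, 0], "yaw": 0}, {"claw": -1, "delta_pos": [0, 0, 0], "yaw": 0}]}}

```text
clock: 9.35
eef_pos: [539.8, -143.6, 365.3]
tcp_rot: [3.141, 0.0, 1.509]
contact_force: [0.1, 0.7, 0.7]
opening: 1.0
grasp_force: 0.0
```

```bash
python3 - <<'E'
from h import *; from rig import r
s=r.sense();f=r.grab_frame("wrist");pickle.dump((s,f),open("w5.pkl","wb"))
cv2.imwrite("pics/w5.png",f["img"]);print(s["eef_pos"],s["clock"],s["opening"])
W=pts(f,wristT(s,f));A=W.reshape(-1,3)
def sel(x0,x1,y0,y1,z0,z1): return A[(A[:,0]>x0)&(A[:,0]<x1)&(A[:,1]>y0)&(A[:,1]<y1)&(A[:,2]>z0)&(A[:,2]<z1)]
for nm,b in dict(lever=(555,590,-50,5,112,126),post=(515,545,-50,5,112,126),grip=(480,515,-140,-85,88,108),arm=(480,560,-105,-75,60,108)).items():
    B=sel(*b);print(nm,len(B),np.percentile(B,[2,50,98],0).round(1).tolist(),cv2.minAreaRect(B[:,:2].astype('float32')))
E
```

```text
[ 539.84562858 -143.570487    365.26158479] 9.35 0.9996198963983223
lever 581 [[568.0, -37.5, 112.9], [570.8, -26.2, 121.4], [574.7, -15.5, 123.2]] ((571.4378662109375, -25.82622528076172), (24.01968002319336, 6.450594425201416), 86.77420806884766)
post 678 [[525.9, -35.0, 113.9], [530.1, -23.8, 121.1], [533.9, -13.1, 123.0]] ((529.7275390625, -23.827957153320312), (22.997533798217773, 8.125452995300293), 86.76790618896484)
grip 1441 [[491.3, -124.1, 90.1], [501.3, -104.2, 99.4], [512.8, -85.6, 102.5]] ((500.9446105957031, -104.62127685546875), (42.62956237792969, 21.214805603027344), 78.75047302246094)
arm 1587 [[492.9, -104.1, 73.0], [510.5, -89.7, 91.1], [544.3, -82.5, 101.9]] ((517.9736938476562, -93.78238677978516), (23.417236328125, 54.9424934387207), 88.72533416748047)
```

View pics/w5.png

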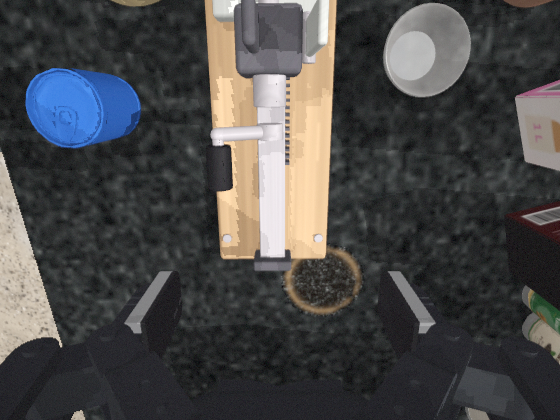

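```bash
python3 - <<'E'
from h import *
s,f=pickle.load(open("w5.pkl","rb"));W=pts(f,wristT(s,f))
g=f["img"].max(-1)<70
m=g&(W[...,2]>75)&(W[...,2]<108)&(abs(W[...,0]-500)<20)&(abs(W[...,1]+108)<25)
B=W[m];print(len(B),np.percentile(B,[1,50,99],0).round(1).tolist());print(cv2.minAreaRect(B[:,:2].astype('float32')))
T=B[B[:,2]>97];print("top ridge",np.median(T,0))
# lever/post face check: row profile z>95
A=W.reshape(-1,3);
plan(s,[499.5,-111,246],1.512,1)
E
```

```text
1065 [[490.5, -124.6, 93.7], [499.9, -108.8, 100.3], [507.8, -93.6, 102.8]]
((498.888671875, -109.21513366699219), (31.47649574279785, 17.83856964111328), 86.58082580566406)
top ridge [ 499.23953789 -109.05043709  100.5011195 ]
[3.002, -4.228, 11.926, -0.003]
```

Grip centre is (499,-109.2), top z 100.5, so the centre is at z≈91.5. The axis comes out at x≈535, which matches the vise centreline. The lever–post spacing is back to its starting value (41.7 against 41.5 mm), so the tooth is apparently in. Now grasping the crank grip.

Request:
{"name": "apply_moves", "arguments": {"deltas": [{"claw": -0.2, "delta_pos": [3.0, -4.25, 0], "yaw": 0}, {"claw": -0.2, "delta_pos": [0, 0, 4], "yaw": 0}, {"claw": -0.2, "delta_pos": [0, 0, 4], "yaw": 0}, {"claw": -0.2, "delta_pos": [0, 0, 2.5], "yaw": 0}, {"claw": -0.2, "delta_pos": [0, 0, 1.4], "yaw": 0}, {"claw": -0.2, "delta_pos": [0, 0, 0], "yaw": 0}], "grip_force": 35}}

```text
clock: 10.15
eef_pos: [499.3, -108.8, 245.6]
tcp_rot: [-3.14, -0.0, 1.513]
contact_force: [-0.3, 0.9, 0.0]
opening: 0.596
grasp_force: 0.0
```

Request:
{"name": "apply_moves", "arguments": {"deltas": [{"claw": 1, "delta_pos": [0, 0, 0], "yaw": 0}, {"claw": 1, "delta_pos": [0, 0, 0], "yaw": 0}, {"claw": 1, "delta_pos": [0, 0, 0], "yaw": 0}, {"claw": 1, "delta_pos": [0, 0, 0], "yaw": 0}, {"claw": 1, "delta_pos": [0, 0, 0], "yaw": 0}, {"claw": 1, "delta_pos": [0, 0, 0], "yaw": 0}]}}

```text
clock: 10.9
eef_pos: [499.2, -109.6, 246.8]
tcp_rot: [-3.141, 0.0, 1.512]
contact_force: [-4.4, -0.5, 7.1]
opening: 0.2
grasp_force: 34.3
```

Request:
{"name": "apply_moves", "arguments": {"deltas": [{"claw": 1, "delta_pos": [0, 0.11, -0.18], "yaw": 0}, {"claw": 1, "delta_pos": [0, 0.12, -0.17], "yaw": 0}, {"claw": 1, "delta_pos": [0, 0, 0], "yaw": 0}]}}

```text
clock: 11.28
eef_pos: [501.0, -109.7, 249.3]
tcp_rot: [-3.139, 0.0, 1.512]
contact_force: [-6.9, -2.5, -1.8]
opening: 0.196
grasp_force: 34.5
```

Request:
{"name": "apply_moves", "arguments": {"deltas": [{"claw": 1, "delta_pos": [0, 0.13, -0.17], "yaw": 0}, {"claw": 1, "delta_pos": [0, 0.13, -0.16], "yaw": 0}, {"claw": 1, "delta_pos": [0, 0, 0], "yaw": 0}]}}

```text
clock: 11.65
eef_pos: [503.5, -110.1, 252.5]
tcp_rot: [-3.139, 0.001, 1.512]
contact_force: [-6.1, -5.5, -3.5]
opening: 0.196
grasp_force: 34.4
```

```bash
cat > tan.py <<'E'
from h import *; from rig import r
s=r.sense();p=s["eef_pos"];e=np.array([-.998,.059])
# axis (535.3,-111.4,70); TCP 155 ahead of grasp
d=np.array([(np.array(p[:2])-[535.3,-111.4])@e, p[2]-155.2-70]);phi=np.arctan2(*d)
F=s["contact_force"];t=np.array([-np.cos(phi),np.sin(phi)]);n=np.array([np.sin(phi),np.cos(phi)])
fv=np.array([np.array(F[:2])@e,F[2]])
print("t",round(s["clock"],2),"phi",phi.round(3),"theta",(1.05-phi).round(3),"rad",np.hypot(*d).round(1),"Ftan",-(fv@[-np.cos(phi),np.sin(phi)]).round(2),"Frad",(fv@n).round(2),np.round(F,1),np.round(s["wrist_torque"],2))
E
python3 tan.py
```

```text
t 11.65 phi 0.862 theta 0.188 rad 41.9 Ftan 6.41 Frad 2.11 [-6.1 -5.5 -3.5] [-0.8   0.89 -0.06]
```

Request:
{"name": "apply_moves", "arguments": {"deltas": [{"claw": 1, "delta_pos": [-0.05, 0, 0], "yaw": 0}, {"claw": 1, "delta_pos": [0, 0, 0], "yaw": 0}]}}

```text
clock: 11.9
eef_pos: [503.5, -110.4, 252.5]
tcp_rot: [-3.139, 0.0, 1.512]
contact_force: [-4.2, -3.9, -4.1]
opening: 0.195
grasp_force: 34.4
```

```bash
python3 tan.py
```

```text
t 11.9 phi 0.862 theta 0.188 rad 41.9 Ftan 5.68 Frad 0.3 [-4.2 -3.9 -4.1] [-0.57  0.9  -0.03]
```

Request:
{"name": "apply_moves", "arguments": {"deltas": [{"claw": 1, "delta_pos": [-0.1, 0, 0], "yaw": 0}, {"claw": 1, "delta_pos": [0, 0, 0], "yaw": 0}]}}

```text
clock: 12.15
eef_pos: [503.5, -111.1, 252.5]
tcp_rot: [-3.139, -0.0, 1.512]
contact_force: [-6.0, 0.2, -3.2]
opening: 0.194
grasp_force: 34.4
```

```bash
python3 tan.py
```

```text
t 12.15 phi 0.862 theta 0.188 rad 41.9 Ftan 6.35 Frad 2.51 [-6.   0.2 -3.2] [-0.04  0.89  0.05]
```

Request:
{"name": "apply_moves", "arguments": {"deltas": [{"claw": 1, "delta_pos": [0, 0.14, -0.16], "yaw": 0}, {"claw": 1, "delta_pos": [0, 0.15, -0.15], "yaw": 0}, {"claw": 1, "delta_pos": [0, 0, 0], "yaw": 0}]}}

```text
clock: 12.52
eef_pos: [506.6, -111.5, 255.7]
tcp_rot: [-3.14, 0.0, 1.512]
contact_force: [-5.5, -3.5, -3.8]
opening: 0.196
grasp_force: 34.4
```

```bash
python3 tan.py
```

```text
t 12.53 phi 0.754 theta 0.296 rad 41.9 Ftan 6.46 Frad 0.86 [-5.5 -3.5 -3.8] [-0.34  0.85 -0.04]
```

Request:
{"name": "apply_moves", "arguments": {"deltas": [{"claw": 1, "delta_pos": [-0.15, 0, 0], "yaw": 0}, {"claw": 1, "delta_pos": [0, 0, 0], "yaw": 0}]}}

```text
clock: 12.78
eef_pos: [506.5, -112.6, 255.7]
tcp_rot: [-3.14, -0.001, 1.511]
contact_force: [-5.9, 1.4, -4.1]
opening: 0.196
grasp_force: 34.4
```

Request:
{"name": "apply_moves", "arguments": {"deltas": [{"claw": 1, "delta_pos": [0, 0.16, -0.14], "yaw": 0}, {"claw": 1, "delta_pos": [0, 0.16, -0.13], "yaw": 0}, {"claw": 1, "delta_pos": [0, 0, 0], "yaw": 0}]}}

```text
clock: 13.15
eef_pos: [509.9, -112.9, 258.5]
tcp_rot: [-3.14, -0.0, 1.512]
contact_force: [-4.9, 0.8, -2.5]
opening: 0.197
grasp_force: 34.4
```

```bash
python3 tan.py
```

```text
t 13.15 phi 0.65 theta 0.4 rad 41.8 Ftan 5.44 Frad 0.96 [-4.9  0.8 -2.5] [0.01 0.8  0.05]
```

Request:
{"name": "apply_moves", "arguments": {"deltas": [{"claw": 1, "delta_pos": [0, 0.17, -0.12], "yaw": 0}, {"claw": 1, "delta_pos": [0, 0.18, -0.11], "yaw": 0}, {"claw": 1, "delta_pos": [0, 0, 0], "yaw": 0}]}}

```text
clock: 13.52
eef_pos: [513.3, -113.7, 260.9]
tcp_rot: [-3.14, 0.001, 1.512]
contact_force: [-6.7, -5.0, -1.9]
opening: 0.192
grasp_force: 34.5
```

```bash
python3 tan.py
```

```text
t 13.53 phi 0.548 theta 0.502 rad 41.8 Ftan 6.46 Frad 1.74 [-6.7 -5.  -1.9] [-0.77  0.91 -0.1 ]
```

Request:
{"name": "apply_moves", "arguments": {"deltas": [{"claw": 1, "delta_pos": [-0.15, 0, 0], "yaw": 0}, {"claw": 1, "delta_pos": [0, 0, 0], "yaw": 0}]}}

```text
clock: 13.78
eef_pos: [513.3, -114.8, 260.9]
tcp_rot: [-3.141, -0.0, 1.512]
contact_force: [-5.8, -1.1, -2.7]
opening: 0.196
grasp_force: 34.5
```

Request:
{"name": "apply_moves", "arguments": {"deltas": [{"claw": 1, "delta_pos": [-0.1, 0, 0], "yaw": 0}, {"claw": 1, "delta_pos": [0, 0, 0], "yaw": 0}]}}

```text
clock: 14.02
eef_pos: [513.3, -115.6, 260.9]
tcp_rot: [-3.141, -0.0, 1.512]
contact_force: [-3.9, 1.8, -2.8]
opening: 0.2
grasp_force: 34.5
```

Request:
{"name": "apply_moves", "arguments": {"deltas": [{"claw": 1, "delta_pos": [-0.1, 0, 0], "yaw": 0}, {"claw": 1, "delta_pos": [0, 0, 0], "yaw": 0}]}}

```text
clock: 14.28
eef_pos: [513.3, -116.2, 260.9]
tcp_rot: [-3.141, -0.001, 1.511]
contact_force: [-4.6, 6.3, -3.5]
opening: 0.196
grasp_force: 34.4
```

Request:
{"name": "apply_moves", "arguments": {"deltas": [{"claw": 1, "delta_pos": [-0.05, 0, 0], "yaw": 0}, {"claw": 1, "delta_pos": [0, 0, 0], "yaw": 0}]}}

```text
clock: 14.52
eef_pos: [513.3, -116.4, 260.8]
tcp_rot: [-3.141, -0.002, 1.511]
contact_force: [-3.6, 6.7, -2.9]
opening: 0.198
grasp_force: 34.4
```

```bash
python3 - <<'E'
from h import *; from rig import r
s=r.sense();f=r.grab_frame("top");W=pts(f)
g=r.grab_frame("wrist");cv2.imwrite("pics/w6.png",g["img"]);pickle.dump((s,g),open("w6.pkl","wb"))
A=pts(g,wristT(s,g)).reshape(-1,3)
def sel(A,x0,x1,y0,y1,z0,z1): return A[(A[:,0]>x0)&(A[:,0]<x1)&(A[:,1]>y0)&(A[:,1]<y1)&(A[:,2]>z0)&(A[:,2]<z1)]
for nm,b in dict(lever=(555,590,-55,5,112,126),post=(515,545,-55,5,112,126),tin=(505,595,10,85,98,112)).items():
    B=sel(A,*b);print(nm,len(B),cv2.minAreaRect(B[:,:2].astype('float32')) if nm!="tin" else cv2.minEnclosingCircle(B[:,:2].astype('float32')))
E
```

```text
lever 3074 ((574.4793701171875, -30.230304718017578), (26.211719512939453, 8.037490844726562), 85.8387680053711)
post 2415 ((529.5234375, -27.761476516723633), (25.806806564331055, 8.215082168579102), 86.65786743164062)
tin 0 ((0.0, 0.0), 0.0)
```

View pics/w6.png

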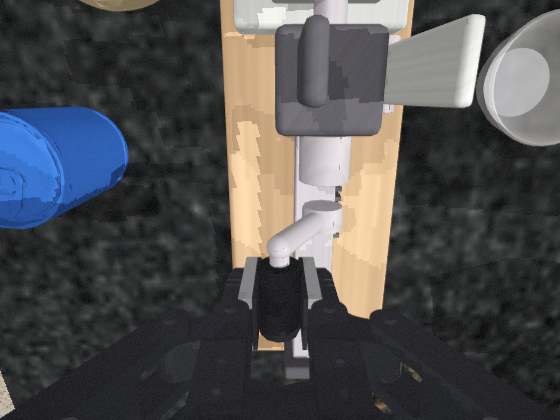

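The lever–post spacing has grown from 41.7 to 45.0 mm: the tooth had been sitting on top of a rack tooth and has now dropped in, with the carriage 4 mm back. I'll relax the pull and carry on turning in small steps.

Request:
{"name": "apply_moves", "arguments": {"deltas": [{"claw": 1, "delta_pos": [0.05, 0, 0], "yaw": 0}, {"claw": 1, "delta_pos": [0, 0.18, -0.1], "yaw": 0}, {"claw": 1, "delta_pos": [0, 0, 0], "yaw": 0}, {"claw": 1, "delta_pos": [0, 0, 0], "yaw": 0}]}}

```text
clock: 15.12
eef_pos: [515.2, -116.2, 261.9]
tcp_rot: [-3.141, -0.001, 1.511]
contact_force: [-4.4, 5.6, -3.0]
opening: 0.203
grasp_force: 34.4
```

```bash
python3 tan.py
```

```text
t 15.12 phi 0.495 theta 0.555 rad 41.7 Ftan 5.6 Frad -0.34 [-4.4  5.6 -3. ] [0.88 0.63 0.04]
```

Request:
{"name": "apply_moves", "arguments": {"deltas": [{"claw": 1, "delta_pos": [0, 0.18, -0.1], "yaw": 0}, {"claw": 1, "delta_pos": [0, 0, 0], "yaw": 0}]}}

```text
clock: 15.38
eef_pos: [517.0, -116.3, 262.8]
tcp_rot: [-3.141, -0.001, 1.511]
contact_force: [-3.8, 5.5, -4.7]
opening: 0.195
grasp_force: 34.4
```

```bash
python3 tan.py
```

```text
t 15.38 phi 0.445 theta 0.605 rad 41.7 Ftan 5.79 Frad -2.48 [-3.8  5.5 -4.7] [0.82 0.53 0.04]
```

```bash
cat > tan.py <<'E'
from h import *; from rig import r
e=np.array([-.998,.059]);o=[]
for k in range(7):
    s=r.sense();p=s["eef_pos"]
    d=np.array([(np.array(p[:2])-[535.3,-111.4])@e, p[2]-155.2-70]);phi=np.arctan2(*d)
    F=s["contact_force"];fv=np.array([np.array(F[:2])@e,F[2]])
    o.append([1.05-phi,np.hypot(*d),-(fv@[-np.cos(phi),np.sin(phi)]),fv@[np.sin(phi),np.cos(phi)],*F])
    if k<6: r.grab_frame("wrist")
o=np.array(o);print(round(s["clock"],2),"theta,rad,Ftan,Frad,F",o.mean(0).round(2),"sd Ftan",o[:,2].std().round(2))
E

```

Request:
{"name": "apply_moves", "arguments": {"deltas": [{"claw": 1, "delta_pos": [0.06, 0, 0], "yaw": 0}, {"claw": 1, "delta_pos": [0, 0.09, -0.04], "yaw": 0}, {"claw": 1, "delta_pos": [0, 0, 0], "yaw": 0}]}}

```text
clock: 15.75
eef_pos: [517.9, -116.1, 263.2]
tcp_rot: [-3.141, -0.001, 1.512]
contact_force: [-3.5, 4.2, -4.5]
opening: 0.199
grasp_force: 34.3
```

```bash
python3 tan.py
```

```text
16.05 theta,rad,Ftan,Frad,F [ 0.63 41.71  5.55 -2.55 -3.8   3.82 -4.6 ] sd Ftan 0.33
```

Request:
{"name": "apply_moves", "arguments": {"deltas": [{"claw": 1, "delta_pos": [0, 0.18, -0.09], "yaw": 0}, {"claw": 1, "delta_pos": [0, 0, 0], "yaw": 0}]}}

```text
clock: 16.3
eef_pos: [519.8, -116.2, 264.1]
tcp_rot: [-3.141, -0.001, 1.512]
contact_force: [-3.1, 4.8, -7.1]
opening: 0.197
grasp_force: 34.3
```

```bash
python3 tan.py
```

```text
16.6 theta,rad,Ftan,Frad,F [ 0.68 41.74  5.65 -5.4  -3.03  4.51 -7.09] sd Ftan 0.22
```

Request:
{"name": "apply_moves", "arguments": {"deltas": [{"claw": 1, "delta_pos": [0.04, 0.19, -0.03], "yaw": 0}, {"claw": 1, "delta_pos": [0, 0, 0], "yaw": 0}]}}

```text
clock: 16.85
eef_pos: [521.5, -116.2, 264.6]
tcp_rot: [-3.141, -0.0, 1.512]
contact_force: [-5.5, 2.2, -5.2]
opening: 0.191
grasp_force: 34.6
```

```bash
python3 tan.py
```

```text
17.15 theta,rad,Ftan,Frad,F [ 0.72 41.63  5.89 -2.07 -4.8   1.9  -3.87] sd Ftan 0.53
```

Request:
{"name": "apply_moves", "arguments": {"deltas": [{"claw": 1, "delta_pos": [0.03, 0.2, -0.05], "yaw": 0}, {"claw": 1, "delta_pos": [0, 0, 0], "yaw": 0}]}}

```text
clock: 17.4
eef_pos: [523.4, -116.2, 265.1]
tcp_rot: [-3.14, 0.0, 1.512]
contact_force: [-6.1, 0.0, -3.2]
opening: 0.194
grasp_force: 34.7
```

```bash
python3 tan.py
```

```text
17.7 theta,rad,Ftan,Frad,F [ 7.700e-01  4.157e+01  6.410e+00 -1.170e+00 -5.840e+00 -1.000e-02
 -2.910e+00] sd Ftan 0.4
```

Request:
{"name": "apply_moves", "arguments": {"deltas": [{"claw": 1, "delta_pos": [0, 0.2, -0.05], "yaw": 0}, {"claw": 1, "delta_pos": [0, 0, 0], "yaw": 0}]}}

```text
clock: 17.95
eef_pos: [525.3, -116.5, 265.6]
tcp_rot: [-3.14, 0.0, 1.512]
contact_force: [-7.4, -0.6, -2.1]
opening: 0.199
grasp_force: 34.7
```

```bash
python3 tan.py
```

```text
18.25 theta,rad,Ftan,Frad,F [ 0.81 41.53  7.04 -0.88 -6.69 -0.67 -2.51] sd Ftan 0.81
```

Request:
{"name": "apply_moves", "arguments": {"deltas": [{"claw": 1, "delta_pos": [0, 0.2, -0.04], "yaw": 0}, {"claw": 1, "delta_pos": [0, 0, 0], "yaw": 0}]}}

```text
clock: 18.5
eef_pos: [527.1, -116.6, 265.9]
tcp_rot: [-3.14, 0.001, 1.512]
contact_force: [-8.1, -0.8, -2.8]
opening: 0.195
grasp_force: 34.7
```

```bash
python3 tan.py
```

```text
18.8 theta,rad,Ftan,Frad,F [ 0.86 41.49  7.64 -0.43 -7.49 -0.96 -1.87] sd Ftan 0.44
```

Ftan has risen from 5.65 N free to 7.64 N, about 10 N of hold, and the slope fits roughly 7 N per 0.1 rad. About 0.11 rad more is needed.

Request:
{"name": "apply_moves", "arguments": {"deltas": [{"claw": 1, "delta_pos": [0, 0.25, -0.04], "yaw": 0}, {"claw": 1, "delta_pos": [0, 0, 0], "yaw": 0}]}}

```text
clock: 19.05
eef_pos: [529.5, -116.9, 266.3]
tcp_rot: [-3.139, 0.001, 1.512]
contact_force: [-7.5, -1.8, -1.7]
opening: 0.194
grasp_force: 34.8
```

```bash
python3 tan.py
```

```text
19.35 theta,rad,Ftan,Frad,F [ 0.92 41.46  8.08 -0.6  -8.07 -2.18 -1.66] sd Ftan 0.29
```

Request:
{"name": "apply_moves", "arguments": {"deltas": [{"claw": 1, "delta_pos": [0, 0.18, -0.02], "yaw": 0}, {"claw": 1, "delta_pos": [0, 0, 0], "yaw": 0}]}}

```text
clock: 19.6
eef_pos: [531.1, -117.1, 266.5]
tcp_rot: [-3.139, 0.001, 1.512]
contact_force: [-9.2, -3.2, -1.6]
opening: 0.199
grasp_force: 34.8
```

```bash
python3 tan.py
```

```text
19.9 theta,rad,Ftan,Frad,F [ 0.96 41.42  8.73 -0.71 -8.83 -3.05 -1.51] sd Ftan 0.21
```

Request:
{"name": "apply_moves", "arguments": {"deltas": [{"claw": 1, "delta_pos": [-0.06, 0.12, -0.01], "yaw": 0}, {"claw": 1, "delta_pos": [0, 0, 0], "yaw": 0}]}}

```text
clock: 20.15
eef_pos: [532.2, -117.5, 266.5]
tcp_rot: [-3.138, 0.0, 1.512]
contact_force: [-9.1, -0.4, -1.1]
opening: 0.197
grasp_force: 34.8
```

```bash
python3 tan.py
```

```text
20.45 theta,rad,Ftan,Frad,F [ 0.98 41.36  8.91 -0.58 -8.9  -0.59 -1.19] sd Ftan 0.31
```

Request:
{"name": "apply_moves", "arguments": {"deltas": [{"claw": 1, "delta_pos": [0, 0.04, 0], "yaw": 0}, {"claw": 1, "delta_pos": [0, 0, 0], "yaw": 0}, {"claw": 1, "delta_pos": [0, -0.06, 0.01], "yaw": 0}, {"claw": 0, "delta_pos": [0, 0, 0], "yaw": 0}, {"claw": -0.3, "delta_pos": [0, 0, 0], "yaw": 0}, {"claw": -0.3, "delta_pos": [0, 0, 0], "yaw": 0}, {"claw": -0.3, "delta_pos": [0, 0, 0], "yaw": 0}]}}

```text
clock: 21.32
eef_pos: [533.4, -117.3, 266.9]
tcp_rot: [3.141, 0.0, 1.512]
contact_force: [-0.7, 1.0, 0.4]
opening: 0.652
grasp_force: 0.0
```

Request:
{"name": "apply_moves", "arguments": {"deltas": [{"claw": -0.3, "delta_pos": [0, 0, -3], "yaw": 0}, {"claw": -0.3, "delta_pos": [0, 0, -5], "yaw": 0}, {"claw": -0.3, "delta_pos": [0, 0, -4], "yaw": 0}, {"claw": -0.3, "delta_pos": [4, 0, 0], "yaw": 0}, {"claw": -0.3, "delta_pos": [0, 0, 0], "yaw": 0}, {"claw": -0.3, "delta_pos": [0, 0, 0], "yaw": 0}]}}

```text
clock: 22.08
eef_pos: [535.3, -77.3, 386.5]
tcp_rot: [-3.141, 0.0, 1.513]
contact_force: [-0.5, 0.4, 0.2]
opening: 0.649
grasp_force: 0.0
```

```bash
python3 - <<'E'
from h import *; from rig import r
s=r.sense()
g=r.grab_frame("wrist");cv2.imwrite("pics/w7.png",g["img"])
print(s["eef_pos"],s["clock"],s["contact_force"])
A=pts(g,wristT(s,g)).reshape(-1,3)
def sel(A,x0,x1,y0,y1,z0,z1): return A[(A[:,0]>x0)&(A[:,0]<x1)&(A[:,1]>y0)&(A[:,1]<y1)&(A[:,2]>z0)&(A[:,2]<z1)]
for nm,b in dict(lever=(555,590,-55,5,112,126),post=(515,545,-55,5,112,126),grip=(515,555,-140,-100,105,128),tin=(505,595,10,85,98,112)).items():
    B=sel(A,*b);print(nm,len(B),cv2.minAreaRect(B[:,:2].astype('float32')) if nm!="tin" else (cv2.minEnclosingCircle(B[:,:2].astype('float32')),np.median(B[:,2])))
E
```

```text
[535.34461497 -77.3427457  386.50528229] 22.075 [-0.50419846  0.36239355  0.20165944]
lever 417 ((574.62353515625, -30.80640411376953), (25.344009399414062, 7.068978309631348), 88.26251983642578)
post 439 ((529.3453979492188, -28.252216339111328), (25.564258575439453, 7.732519149780273), 86.38431549072266)
grip 942 ((532.2142944335938, -116.7056655883789), (33.7396354675293, 17.49261474609375), 86.10172271728516)
tin 5187 (((548.2130126953125, 46.25746536254883), 28.421361923217773), np.float64(103.69276469703246))
```

View pics/w7.png

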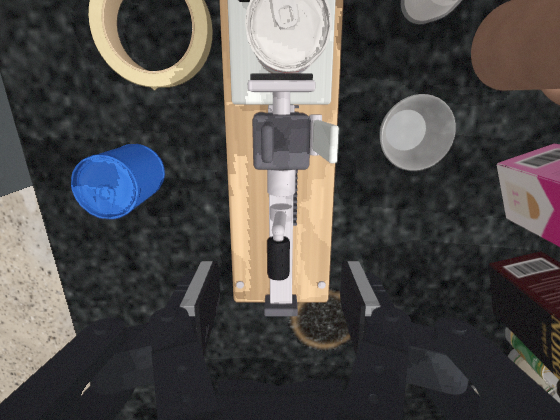

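The tin (287,25) stands upright against the fixed jaw with the pad bearing on it. The lever is fully out, with 45.3 mm spacing, so the tooth is caught. The crank stayed near upright at (280,255). The tape, blue tin and glass dish are where they were, and the arm is clear.

```bash
python3 -c "
from rig import r
print(r.sign_off())"
```

```text
the job is handed in; nothing more can be done
None
```

I clamped the tin upright against the fixed jaw at an estimated 17–18 N (worked out from the crank force, not measured directly), with the lever's tooth caught in the rack and no bystander touched; the job was handed in after about 22 s.

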